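Sort the dip cups and card holders into the drawer, shut and bolt it

ROBOT

A 6-joint arm with a two-finger parallel gripper is mounted at the origin on the work surface. World frame = base frame: x ahead of the robot, y to its left, z up, the work surface at z = 0. Lengths are in m, angles in rad, forces in N, time in s.
With the tool pointing down it reaches from about 0.375 to 0.75 m from the base axis. Payload 9 kg.
Tool frame: the origin (TCP) lies midway between the tips of the shut fingers; the grasp point (between the pads) lies 19 mm behind it; z points along the fingers, y is the line along which they close (so a half turn about z gives the same grasp; the last joint's range is limited). The gripper opens to 85 mm and grips with 20 to 120 N. Pads are 22 mm wide; open, the fingers measure 114 mm over their backs; the gripper's body (76 mm by 85 mm) begins 54 mm behind the grasp point. The pads swing forward as they close: fully open they stand 13 mm farther back than shut.
Start: joints at [1.03, 0.104, 0.097, 1.564, 0, 1.353], TCP at [0.19, 0.569, 0.231] pointing down, gripper open.
Joint ranges: [-2.99, 2.99], [-0.84, 1.86], [-1.1, 1.16], [-1.84, 2.11], [-1.51, 1.56], [-3.14, 3.14]. Speed limits (rad/s): [2.22, 2.22, 2.57, 3.14, 3.14, 3.14].

INTERFACE

Orientations are given as a rotation vector (axis times angle).
In Python, from station import readout, vision, robot gives the robot as it stands. The module is installed in compiled form; this text tells all that it offers.
- The arm moves only by the tool servo_tool, never from a script. Its argument "deltas" is a list of rows, each an object of numbers: "tx", "ty", "tz": the shift along the tool's x, y, z as a fraction of full scale; "ax", "ay", "az": the turn, a rotation vector about the tool's x, y, z as a fraction of full scale; "hand": the opening, from -1 (shut) to 1 (fully open), so that 0 is half open. A call has 1 to 10 rows; each row shifts and turns the commanded pose from where the row before left it, along the tool's axes as they then stand; what a row does not reach is not made up. Full scale, the value 1, is 0.2 m for a shift and 180 degrees for a turn. A row lasts 1/12 s, in which the tool goes at most 41.7 mm and 7.16 degrees, less where a joint would pass 70% of its speed; a pose out of reach is approached as far as the arm can. A call with a number of a shift or a turn outside -1 to 1 is refused whole. A call with a gripper value outside its range is refused whole. The fingers move at their own pace and stop on an object; "squeeze" is the grip in N (left out, the last holds). Time passes only in rows, so rows that do not move let the fingers close. It gives the time, the measured TCP pose, the force, the opening and the grip force at its end, in the units of the state.
- readout.read_state(): the state, without advancing time (a new reading comes with each control period).
- vision.camera(name): name is "side" or "top"; returns a dict with "img" (480x640x3 uint8, blue, green, red), "vfov" (degrees; the focal length in pixels is half the picture's height over the tangent of half this angle, whatever the lens; pixels are square), "cx", "cy" (the principal point, pixels), "dist" ([k1, k2, p1, p2, k3] as OpenCV has them; the pictures are not rectified), "world_from_camera" (4x4, takes a point from camera to world coordinates). Camera axes: x right, y down, z forward; pixel columns grow to the right and rows downward; lengths in m; the calibration is good to about 2 mm. A picture is of the moment at which its call begins. There is no depth.
- robot.sign_off(): hands the job in; it is judged then, once.
The state is a dict: "t": time; "joints": joint angles; "qvel": joint speeds; "tau": joint torques, N m; "tcp_pos": TCP position; "ee_rot": TCP orientation; "force": force on the tool from outside, world axes, zero at the start; "ft_torque": the same for the moment, N m; "gripper_width": finger opening in m; "finger_force": force on a finger pad.
Only numpy, scipy, OpenCV 4.12 (cv2) and the standard library are available. Lean on these libraries where they do the work, as an engineer would, in place of code of your own. Each camera call takes 0.05 s, during which the arm holds its last target. There are 200 camera calls.

TASK

Clear the pizza stall's counter: stand the two steel dip cups in the wide compartment of the open drawer and the two dark wooden card holders in its narrow compartment, all upright on the drawer floor. Then push the drawer fully shut without tipping anything over, and only after that slide its bolt fully home into the keeper. Leave the lidded tub, the turner, and the pizza cutter on its board where they are.

Things in the scene. Friction and masses are not known exactly. Their poses are not given: they have to be found in the camera images.
- cup1: stainless steel dip cup, round, open at the top, 57 mm across the rim (52 mm at the foot), 36 mm tall, wall 2.5 mm, about 60 g; loose, standing mouth up on the table; origin at the centre of its underside, z up
- cup2: stainless steel dip cup, round, open at the top, 57 mm across the rim (52 mm at the foot), 36 mm tall, wall 2.5 mm, about 60 g; loose, standing mouth up on the table; origin at the centre of its underside, z up
- holder1: dark wooden menu-card holder, a block 60 mm long (its x), 30 mm wide (its y), 40 mm tall, with a 4 mm wide, 6 mm deep slot along the middle of its top, about 50 g; loose, standing slot up on the table; origin at the centre of its underside
- holder2: dark wooden menu-card holder, a block 60 mm long (its x), 30 mm wide (its y), 40 mm tall, with a 4 mm wide, 6 mm deep slot along the middle of its top, about 50 g; loose, standing slot up on the table; origin at the centre of its underside
- chest: fixed wooden counter-top chest with one drawer, 220 mm deep (x), 310 mm wide (y), 95 mm tall; origin at the centre of its underside; its front is the plane x = -110 mm of its frame and faces the robot; x of its frame points from its front to its back, y to the left seen from the robot. The steel keeper of the bolt is on its left cheek, 145 mm to +y of the middle
- drawer (a joint): how far the light wooden drawer is pulled out (m): 0 fully shut (front flush with the chest), about 0.17 at the start; slides along the chest's x, towards the robot as it opens, with about 3 N of friction. Inside, two compartments side by side, the wide one to +y, the narrow one to -y; the 6 mm thick walls and divider stand 39 mm above their floor
- wide_well (a point): centre of the floor of the wide compartment (inside 168 mm along x by 140 mm along y), floor 18 mm and wall tops 57 mm above the table; moves with the drawer; axes as the chest's
- narrow_well (a point): centre of the floor of the narrow compartment (inside 168 mm along x by 98 mm along y), floor 18 mm and wall tops 57 mm above the table; moves with the drawer; axes as the chest's
- drawer_front (a point): point on the robot-side face of the drawer's front panel (264 mm wide, 15 mm thick) at its top edge, 81 mm above the table, 20 mm to -y of the panel's middle: a clear place to push, a little below this point, along the chest's +x; moves with the drawer. 55 mm to -y of it, 42 mm above the table, a 24 mm round pull knob stands out 30 mm
- bolt (a joint): how far the steel barrel bolt on the drawer's front is slid (m) along the chest's +y (to the left seen from the robot): 0 to 0.006 withdrawn at the start, 0.034 fully home in the keeper on the chest's left cheek (only sensible with the drawer shut); about 1.5 N of friction, stays where it is left
- bolt_knob (a point): near the top of the bolt's handle: an upright round steel pin 12 mm thick, standing 26 mm in front of the drawer's front panel, clear from 70 mm to 112 mm above the table; this point lies on its axis, 100 mm above the table; moves with drawer and bolt
- tub: bystander: tub with a blue lid, 110 mm across, 88 mm tall, loose; origin at the centre of its underside
- turner: bystander: turner (spatula) 260 mm long lying along its x on the table, loose; origin at its underside
- cutter: bystander: pizza wheel cutter 185 mm long, black handle, lying on a fixed wooden board (170 x 280 x 18 mm), loose; origin where the handle meets the steel, on the underside

How it is judged:
On the way, in this order (a step that is already met when the one before it is completed fails the run):
1. both cups stand in the wide compartment and both holders in the narrow one (x of cup1 in the frame of wide_well between -0.084 and 0.084 m and y of cup1 in the frame of wide_well between -0.07 and 0.07 m and z of cup1 in the frame of wide_well between -0.01 and 0.012 m and angle between each of cup1, cup2, holder1, holder2's own z axis and vertical below 0.3 rad and x of cup2 in the frame of wide_well between -0.084 and 0.084 m and y of cup2 in the frame of wide_well between -0.07 and 0.07 m and z of cup2 in the frame of wide_well between -0.01 and 0.012 m and x of holder1 in the frame of narrow_well between -0.084 and 0.084 m and y of holder1 in the frame of narrow_well between -0.049 and 0.049 m and z of holder1 in the frame of narrow_well between -0.01 and 0.012 m and x of holder2 in the frame of narrow_well between -0.084 and 0.084 m and y of holder2 in the frame of narrow_well between -0.049 and 0.049 m and z of holder2 in the frame of narrow_well between -0.01 and 0.012 m), for 0.2 s.
2. the drawer is pushed fully shut (value of joint drawer below 0.004 m), for 0.2 s.
3. the bolt is slid home (value of joint bolt above 0.03 m), for 0.2 s.
At the end, for the whole second after the job is handed in: Both cups stand upright (within 17 degrees) on the floor of the wide compartment and both holders upright on the floor of the narrow one, at rest; the drawer is shut to within 4 mm and the bolt is slid at least 30 of its 34 mm into the keeper (all of step 1 and linear speed of each of cup1, cup2, holder1, holder2 below 0.03 m/s and value of joint drawer below 0.004 m and value of joint bolt above 0.03 m); the robot touches nothing.
It fails at once if the tub is pushed out of place (more than 30 mm) (distance of tub from where it was at the start of the episode above 0.03 m).
It fails at once if the turner is pushed out of place (more than 30 mm) (distance of turner from where it was at the start of the episode above 0.03 m).
It fails at once if the cutter is pushed out of place (more than 30 mm) (distance of cutter from where it was at the start of the episode above 0.03 m).
It also fails if it takes over 72 s, if anything falls off the work surface, if the arm or the gripper's body presses on something with over 40 N, if the wrist force passes 120 N, or if a joint passes its speed limit or range.

## Working session

There is one attempt and no reset: what is moved stays moved. The work goes in short steps, Python scripts to look and compute and a tool call to move; the robot and the scene stay as the last step left them, time stands still between calls to the robot, and variables do not carry over. Pictures are saved under pics/ and viewed, at most 10 in all, crops included, and the job is handed in when it is done.

Besides the shell and the picture viewer there is one more tool, called in YAML: its name, and indented under it one key for each argument. servo_tool: Moves the arm, as the interface text tells. Its arguments: {"type":"object","properties":{"deltas":{"type":"array","items":{"type":"object","properties":{"tx":{"type":"number","minimum":-1,"maximum":1},"ty":{"type":"number","minimum":-1,"maximum":1},"tz":{"type":"number","minimum":-1,"maximum":1},"ax":{"type":"number","minimum":-1,"maximum":1},"ay":{"type":"number","minimum":-1,"maximum":1},"az":{"type":"number","minimum":-1,"maximum":1},"hand":{"type":"number"}}}},"squeeze":{"type":"number"}},"required":["deltas"]}

```bash
mkdir -p pics
cat > h.py <<'E'
import numpy as np, cv2
from station import readout, vision, robot
from scipy.spatial.transform import Rotation as R
def K(c):
    f=240/np.tan(np.radians(c["vfov"])/2); return np.array([[f,0,c["cx"]],[0,f,c["cy"]],[0,0,1]])
def ray(c,uv,z):
    p=cv2.undistortPoints(np.array(uv,float).reshape(-1,1,2),K(c),np.array(c["dist"],float)).reshape(-1,2)
    T=np.array(c["world_from_camera"]); d=np.c_[p,np.ones(len(p))]@T[:3,:3].T
    return T[:3,3]+d*((z-T[2,3])/d[:,2])[:,None]
def proj(c,P):
    T=np.linalg.inv(np.array(c["world_from_camera"]))
    return cv2.projectPoints(np.array(P,float).reshape(-1,1,3),cv2.Rodrigues(T[:3,:3])[0],T[:3,3],K(c),np.array(c["dist"],float))[0].reshape(-1,2)
E
python3 - <<'E'
from h import *
for n in("top","side"):
    c=vision.camera(n); cv2.imwrite(f"pics/{n}0.png",c["img"]); print(n,c["vfov"],c["cx"],c["cy"],c["dist"],np.round(c["world_from_camera"],3).tolist())
s=readout.read_state(); print(s); print(R.from_rotvec(s["ee_rot"]).as_matrix().round(3))
E
```

```text
top 48.82519334942866 319.01809473943416 244.876334754533 [-0.08550562  0.          0.          0.          0.        ] [[-0.006, -0.997, 0.074, 0.472], [-1.0, 0.006, 0.003, -0.011], [-0.003, -0.074, -0.997, 1.656], [0.0, 0.0, 0.0, 1.0]]
side 47.50211141628471 318.16353911215487 234.73593425085997 [-0.16971577  0.          0.          0.          0.        ] [[0.97, -0.168, 0.178, 0.384], [-0.245, -0.662, 0.709, -0.962], [-0.001, -0.731, -0.683, 0.983], [0.0, 0.0, 0.0, 1.0]]
{'t': 0.1, 'joints': array([ 1.03031143e+00,  1.04663271e-01,  9.65144888e-02,  1.56389808e+00,
       -1.07083740e-06,  1.35306368e+00]), 'qvel': array([-3.04338889e-04, -1.52831627e-03,  3.89550274e-03, -5.42656442e-05,
       -7.88741724e-04,  1.41632906e-03]), 'tau': array([ 4.12402864e-03, -5.58204639e+01,  5.04724360e+01,  1.28389968e-02,
       -4.08713495e-04, -1.34781129e-05]), 'tcp_pos': array([0.19015223, 0.56874245, 0.2305683 ]), 'ee_rot': array([-5.04706136e-01, -3.10031794e+00,  1.82521467e-03]), 'force': array([ 0.89468218,  0.57792586, -0.73087774]), 'ft_torque': array([-0.02658785, -0.00277663, -0.00767791]), 'finger_force': 0.0, 'gripper_width': 0.08537276680031254}
[[-0.948  0.317 -0.001]
 [ 0.317  0.948 -0.001]
 [ 0.    -0.001 -1.   ]]
```

View pics/top0.png

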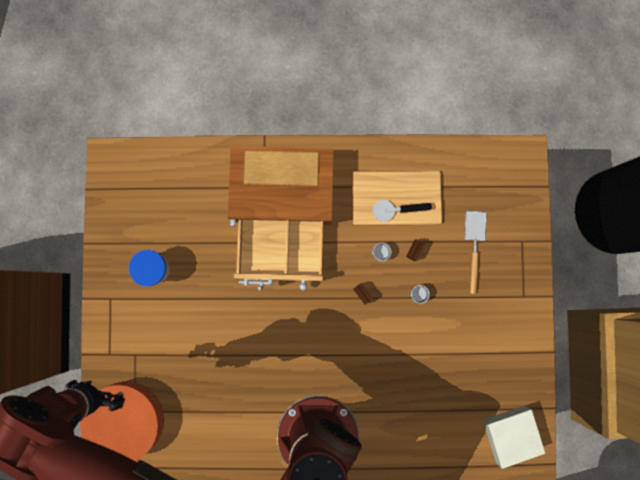

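View pics/side0.png

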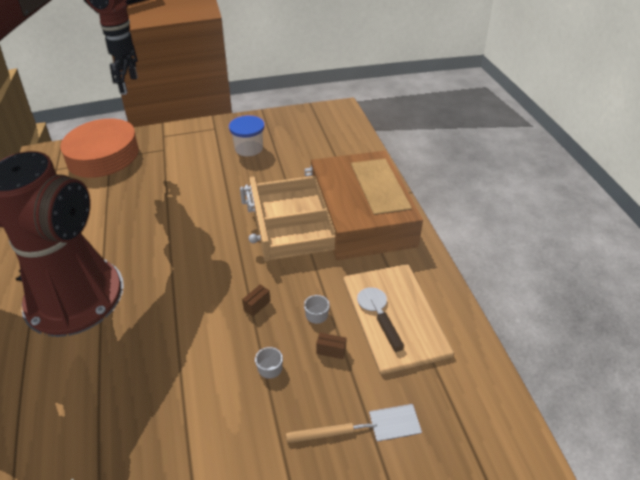

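Top view: cups at about (382,252) and (420,294), holders at (419,249) and (367,293), drawer interior spanning (238-323, 220-280). Side view: cups at (317,309) and (269,362), holders at (257,299) and (331,345).

Run:
```python
import cv2,numpy as np
t=cv2.imread("pics/top0.png");s=cv2.imread("pics/side0.png")
a=cv2.resize(t[205:310,225:440],None,fx=3.7,fy=3.7,interpolation=cv2.INTER_CUBIC)
cv2.imwrite("pics/c1.png",a[:, :800])
b=cv2.resize(s[165:385,230:430],None,fx=2.7,fy=2.7,interpolation=cv2.INTER_CUBIC)
cv2.imwrite("pics/c2.png",b)
```

```text
(no output)
```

View pics/c1.png

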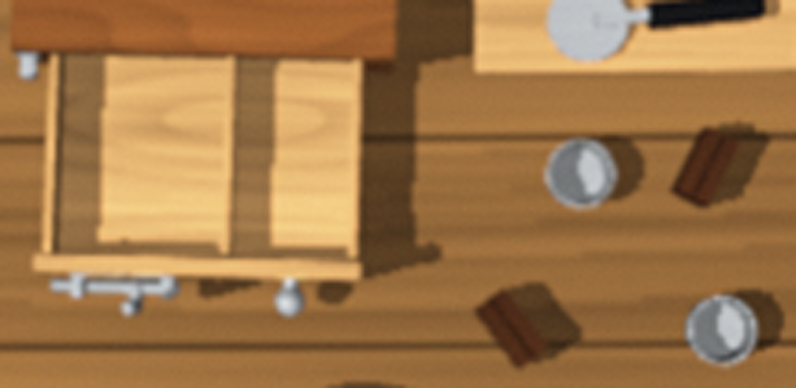

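View pics/c2.png

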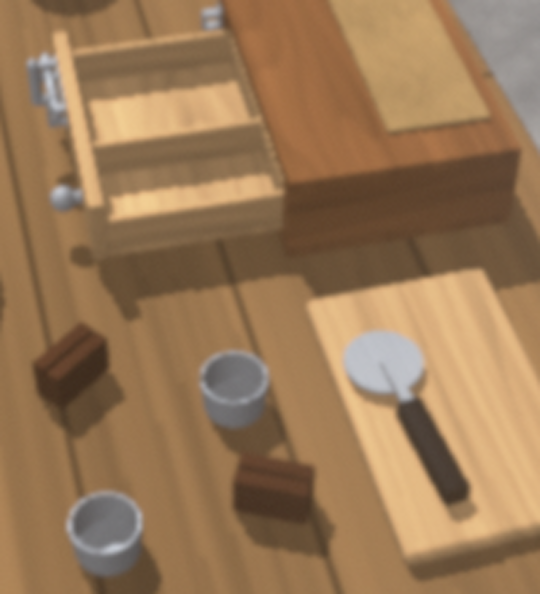

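Top crop: the cups' rims are at crop (581,173) and (722,330), the holders at (710,167) and (520,328) with their slots visible. The drawer panel's top edge runs from (35,262) to (362,272), and the bolt pin is at (131,305). Side crop agrees with this.

```bash
cat > m.py <<'E'
from h import *
def comps(m,amin,amax):
    n,l,st,ce=cv2.connectedComponentsWithStats(m.astype(np.uint8)); return [(l==i).astype(np.uint8) for i in range(1,n) if amin<st[i,4]<amax]
for n in("top","side"):
    c=vision.camera(n); im=c["img"]; f=6
    big=cv2.resize(im,None,fx=4,fy=4,interpolation=cv2.INTER_CUBIC); hsv=cv2.cvtColor(big,cv2.COLOR_BGR2HSV)
    roi=np.zeros(big.shape[:2],bool)
    x0,x1,y0,y1=(345,440,235,315) if n=="top" else (235,350,280,385)
    roi[y0*4:y1*4,x0*4:x1*4]=1
    un=lambda p:(np.array(p,float).reshape(-1,2)-1.5)/4
    for m in comps(roi&(hsv[...,1]<70)&(hsv[...,2]>60),800,20000):
        cn=max(cv2.findContours(m,0,1)[0],key=cv2.contourArea); cn=cv2.convexHull(cn)
        uv=un(cn)
        if n=="top":
            (ctr),r=cv2.minEnclosingCircle(ray(c,uv,.036)[:,:2].astype(np.float32)); print("cup top",np.round(ctr,4),round(r,4))
        else:
            e=uv[uv[:,1]<uv[:,1].min()+8]; P=ray(c,e,.036)[:,:2]
            A=np.c_[2*P,np.ones(len(P))]; s=np.linalg.lstsq(A,(P**2).sum(1),rcond=None)[0]; print("cup side",s[:2].round(4),np.sqrt(s[2]+s[:2]@s[:2]).round(4), len(P))
    b,g,r=[big[...,i].astype(int) for i in range(3)]
    for m in comps(roi&(hsv[...,2]<105)&(r>1.65*g),700,20000):
        cn=max(cv2.findContours(m,0,1)[0],key=cv2.contourArea); uv=un(cn)
        box=un(cv2.boxPoints(cv2.minAreaRect(cn)))
        if n=="top":
            P=ray(c,uv,.04)[:,:2].astype(np.float32); q=cv2.minAreaRect(P); bp=cv2.boxPoints(q); e=[bp[1]-bp[0],bp[2]-bp[1]]; e=max(e,key=np.linalg.norm)
            print("holder top",np.round(q[0],4),np.round(q[1],4),"yaw",round(np.degrees(np.arctan2(e[1],e[0])),1),uv.mean(0).round(1))
        else: print("holder side px",uv.mean(0).round(1),"approx", ray(c,[uv.mean(0)],.022).round(4))
E
python3 m.py
python3 - <<'E'
from h import *
c=vision.camera("top")
cr=lambda p:[(225+(u+.5)/3.7-.5,205+(v+.5)/3.7-.5) for u,v in p]
print("panel top edge front L,R",ray(c,cr([(35,268),(362,277)]),.081).round(4).tolist())
print("walltop div front/back, right wall fr/bk",ray(c,cr([(224,250),(234,58),(352,254),(355,62),(48,250),(55,58)]),.057).round(4).tolist())
print("pin",ray(c,cr([(131,308)]),.105).round(4),"chest front",ray(c,cr([(12,50),(395,60)]),.095).round(4).tolist())
c=vision.camera("side")
cr=lambda p:[(230+(u+.5)/2.7-.5,165+(v+.5)/2.7-.5) for u,v in p]
print("side chest front right/ left bottom",ray(c,cr([(284,186),(222,0)]),.095).round(4).tolist())
print("panel top front edge L R",ray(c,cr([(57,36),(93,209)]),.081).round(4).tolist())
print("side holder top faces near/far")
for q in ([(36,362),(56,379),(107,345),(86,326)],[(240,458),(236,486),(311,494),(314,464)]):
    P=ray(c,cr(q),.04)[:,:2]; print(P.round(4).tolist(),P.mean(0).round(4))
E
```

```text
cup top [ 0.5723 -0.1986] 0.0305
cup top [ 0.4411 -0.3136] 0.0308
holder top [ 0.5771 -0.3023] [0.0313 0.0623] yaw -27.0 [415.5 249.6]
holder top [ 0.4438 -0.1395] [0.0583 0.03  ] yaw 36.3 [363.  293.5]
cup side [ 0.5719 -0.1984] 0.0295 20
cup side [ 0.4404 -0.3143] 0.0293 15
panel top edge front L,R [[0.4954, 0.2472, 0.081], [0.4868, -0.0163, 0.081]]
walltop div front/back, right wall fr/bk [[0.5097, 0.0962, 0.057], [0.6675, 0.0878, 0.057], [0.5058, -0.0083, 0.057], [0.6635, -0.0117, 0.057], [0.5104, 0.2405, 0.057], [0.6685, 0.2356, 0.057]]
pin [[0.4631 0.1668 0.105 ]] chest front [[0.6706, 0.2646, 0.095], [0.6604, -0.0438, 0.095]]
side chest front right/ left bottom [[0.656, -0.0457, 0.095], [0.6693, 0.2407, 0.095]]
panel top front edge L R [[0.4967, 0.2412, 0.081], [0.4882, -0.0184, 0.081]]
side holder top faces near/far
[[0.4138, -0.1466], [0.4272, -0.1689], [0.4752, -0.1425], [0.4617, -0.117]] [ 0.4445 -0.1438]
[[0.5553, -0.2842], [0.5457, -0.3096], [0.6, -0.3313], [0.6103, -0.3043]] [ 0.5778 -0.3074]
```

Both views agree to within a few mm: chest yaw is about -2°, the panel's front middle is at (0.490, 0.1135), and the drawer is open about 0.17 m. Next is a small planner that converts waypoints into tool-frame shifts.

```bash
cat > p.py <<'E'
from h import *
def plan(wps):
    """wps: (x,y,z,theta_deg of closing line); prints turn and then total shift in tool axes (full-scale units)"""
    s=readout.read_state(); M=R.from_rotvec(s["ee_rot"]).as_matrix(); p=s["tcp_pos"]; th=np.degrees(np.arctan2(M[1,1],M[0,1]))
    print("at",round(s["t"],2),p.round(4),"theta",round(th,2),"w",round(s["gripper_width"],4),"tilt",M[:,2].round(3))
    for w in wps:
        a=th-w[3]; th=w[3]; r=np.radians(th); d=np.array(w[:3])-p; p=np.array(w[:3])
        sx=-np.sin(r)*d[0]+np.cos(r)*d[1]; sy=np.cos(r)*d[0]+np.sin(r)*d[1]
        n=np.linalg.norm(d)/.035
        print(w,"az",round(a/180,4),"t",np.round(np.array([sx,sy,-d[2]])/.2,3),"min rows",round(n,1))
E
python3 -c "
from p import *
plan([(.5775,-.3045,.23,65),(.5775,-.3045,.11,65),(.5775,-.3045,.014,65),(.5775,-.3045,.12,65),(.618,.036,.12,88),(.618,.036,.034,88)])"
```

```text
at 0.3 [0.1903 0.5689 0.231 ] theta 71.5 w 0.0851 tilt [-0. -0. -1.]
(0.5775, -0.3045, 0.23, 65) az 0.0361 t [-3.6   -3.14   0.005] min rows 27.3
(0.5775, -0.3045, 0.11, 65) az 0.0 t [0.  0.  0.6] min rows 3.4
(0.5775, -0.3045, 0.014, 65) az 0.0 t [0.   0.   0.48] min rows 2.7
(0.5775, -0.3045, 0.12, 65) az 0.0 t [ 0.    0.   -0.53] min rows 3.0
(0.618, 0.036, 0.12, 88) az -0.1278 t [-0.143  1.709 -0.   ] min rows 9.8
(0.618, 0.036, 0.034, 88) az 0.0 t [0.   0.   0.43] min rows 2.5
```

servo_tool:
  deltas:
    - {"az":0.036,"hand":0.3}
    - {"tx":-0.12,"ty":-0.1047,"hand":0.3}
    - {"tx":-0.12,"ty":-0.1047,"hand":0.3}
    - {"tx":-0.12,"ty":-0.1047,"hand":0.3}
    - {"tx":-0.12,"ty":-0.1047,"hand":0.3}
    - {"tx":-0.12,"ty":-0.1047,"hand":0.3}
    - {"tx":-0.12,"ty":-0.1047,"hand":0.3}
    - {"tx":-0.12,"ty":-0.1047,"hand":0.3}
    - {"tx":-0.12,"ty":-0.1047,"hand":0.3}
    - {"tx":-0.12,"ty":-0.1047,"hand":0.3}
  squeeze: 30

```text
schema error: expected keys tx, ty, tz, ax, ay, az, hand
```

servo_tool:
  deltas:
    - {"tx":-0.12,"ty":-0.1047,"hand":0.3}
    - {"tx":-0.12,"ty":-0.1047,"hand":0.3}
    - {"tx":-0.12,"ty":-0.1047,"hand":0.3}
    - {"tx":-0.12,"ty":-0.1047,"hand":0.3}
    - {"tx":-0.12,"ty":-0.1047,"hand":0.3}
    - {"tx":-0.12,"ty":-0.1047,"hand":0.3}
    - {"tx":-0.12,"ty":-0.1047,"hand":0.3}
    - {"tx":-0.12,"ty":-0.1047,"hand":0.3}
    - {"tx":-0.12,"ty":-0.1047,"hand":0.3}
    - {"tx":-0.12,"ty":-0.1047,"hand":0.3}

```text
schema error: expected keys tx, ty, tz, ax, ay, az, hand
```

servo_tool:
  deltas:
    - {"tx":-0.12,"ty":-0.1047,"hand":0.3}
    - {"tx":-0.12,"ty":-0.1047,"hand":0.3}
    - {"tx":-0.12,"ty":-0.1047,"hand":0.3}
    - {"tx":-0.12,"ty":-0.1047,"hand":0.3}
    - {"tx":-0.12,"ty":-0.1047,"hand":0.3}
    - {"tx":-0.12,"ty":-0.1047,"hand":0.3}
    - {"tx":-0.12,"ty":-0.1047,"hand":0.3}
    - {"tx":-0.12,"ty":-0.1047,"hand":0.3}
    - {"tx":-0.12,"ty":-0.1047,"hand":0.3}
    - {"tx":-0.12,"ty":-0.1047,"hand":0.3}

```text
schema error: expected keys tx, ty, tz, ax, ay, az, hand
```

servo_tool:
  deltas:
    - {"tx":-0.12,"ty":-0.1047,"hand":0.3}
    - {"tz":0.12,"hand":0.3}
    - {"tz":0.12,"hand":0.3}
    - {"tz":0.12,"hand":0.3}
    - {"tz":0.12,"hand":0.3}
    - {"tz":0.12,"hand":0.3}
    - {"hand":0.3}
    - {"hand":0.3}

```text
schema error: expected keys tx, ty, tz, ax, ay, az, hand
```

```bash
python3 -c "
from p import *
plan([(.5775,-.3045,.11,65),(.5775,-.3045,.014,65)])
c=vision.camera('side');cv2.imwrite('pics/s1.png',cv2.resize(c['img'][200:400,220:420],None,fx=2.5,fy=2.5))"
```

```text
at 0.3 [0.1903 0.5689 0.231 ] theta 71.5 w 0.0851 tilt [-0. -0. -1.]
(0.5775, -0.3045, 0.11, 65) az 0.0361 t [-3.6   -3.14   0.605] min rows 27.5
(0.5775, -0.3045, 0.014, 65) az 0.0 t [0.   0.   0.48] min rows 2.7
```

View pics/s1.png

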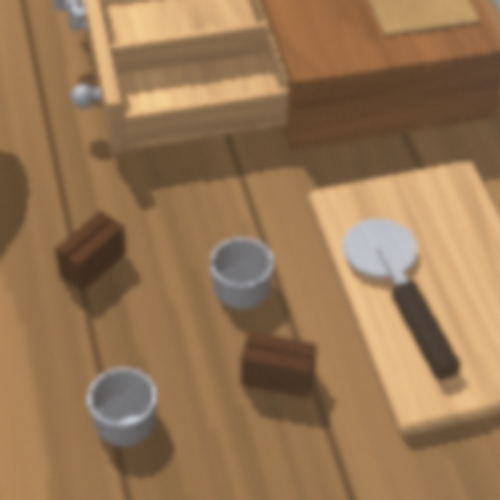

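Nothing moved, because every key is required in each row. The picture just shows the unchanged scene. I'm resending with full rows.

servo_tool:
  deltas:
    - {"tx":0,"ty":0,"tz":0,"ax":0,"ay":0,"az":0.036,"hand":0.3}
    - {"tx":-0.12,"ty":-0.105,"tz":0,"ax":0,"ay":0,"az":0,"hand":0.3}
    - {"tx":-0.14,"ty":-0.122,"tz":0,"ax":0,"ay":0,"az":0,"hand":0.3}
    - {"tx":-0.14,"ty":-0.122,"tz":0,"ax":0,"ay":0,"az":0,"hand":0.3}
    - {"tx":-0.14,"ty":-0.122,"tz":0,"ax":0,"ay":0,"az":0,"hand":0.3}
    - {"tx":-0.14,"ty":-0.122,"tz":0,"ax":0,"ay":0,"az":0,"hand":0.3}
    - {"tx":-0.14,"ty":-0.122,"tz":0,"ax":0,"ay":0,"az":0,"hand":0.3}
    - {"tx":-0.14,"ty":-0.122,"tz":0,"ax":0,"ay":0,"az":0,"hand":0.3}
    - {"tx":-0.14,"ty":-0.122,"tz":0,"ax":0,"ay":0,"az":0,"hand":0.3}
    - {"tx":-0.14,"ty":-0.122,"tz":0,"ax":0,"ay":0,"az":0,"hand":0.3}
  squeeze: 30

```text
t: 1.18
tcp_pos: [0.3241, 0.2668, 0.2315]
ee_rot: [0.678, 3.067, 0.001]
force: [0.8, -0.5, 0.8]
gripper_width: 0.0557
finger_force: 0.0
```

servo_tool:
  deltas:
    - {"tx":-0.14,"ty":-0.122,"tz":0,"ax":0,"ay":0,"az":0,"hand":0.3}
    - {"tx":-0.14,"ty":-0.122,"tz":0,"ax":0,"ay":0,"az":0,"hand":0.3}
    - {"tx":-0.14,"ty":-0.122,"tz":0,"ax":0,"ay":0,"az":0,"hand":0.3}
    - {"tx":-0.14,"ty":-0.122,"tz":0,"ax":0,"ay":0,"az":0,"hand":0.3}
    - {"tx":-0.14,"ty":-0.122,"tz":0,"ax":0,"ay":0,"az":0,"hand":0.3}
    - {"tx":-0.14,"ty":-0.122,"tz":0,"ax":0,"ay":0,"az":0,"hand":0.3}
    - {"tx":-0.14,"ty":-0.122,"tz":0,"ax":0,"ay":0,"az":0,"hand":0.3}
    - {"tx":-0.14,"ty":-0.122,"tz":0,"ax":0,"ay":0,"az":0,"hand":0.3}
    - {"tx":-0.14,"ty":-0.122,"tz":0,"ax":0,"ay":0,"az":0,"hand":0.3}
    - {"tx":-0.14,"ty":-0.122,"tz":0,"ax":0,"ay":0,"az":0,"hand":0.3}

```text
t: 2.02
tcp_pos: [0.4751, -0.0731, 0.2314]
ee_rot: [0.68, 3.066, 0.0]
force: [0.3, 0.9, 0.3]
gripper_width: 0.0558
finger_force: 0.0
```

servo_tool:
  deltas:
    - {"tx":-0.14,"ty":-0.122,"tz":0,"ax":0,"ay":0,"az":0,"hand":0.3}
    - {"tx":-0.14,"ty":-0.122,"tz":0,"ax":0,"ay":0,"az":0,"hand":0.3}
    - {"tx":-0.14,"ty":-0.122,"tz":0,"ax":0,"ay":0,"az":0,"hand":0.3}
    - {"tx":-0.14,"ty":-0.122,"tz":0,"ax":0,"ay":0,"az":0,"hand":0.3}
    - {"tx":-0.14,"ty":-0.122,"tz":0.1,"ax":0,"ay":0,"az":0,"hand":0.3}
    - {"tx":-0.14,"ty":-0.122,"tz":0.1,"ax":0,"ay":0,"az":0,"hand":0.3}
    - {"tx":-0.12,"ty":-0.108,"tz":0.1,"ax":0,"ay":0,"az":0,"hand":0.3}
    - {"tx":0,"ty":0,"tz":0.15,"ax":0,"ay":0,"az":0,"hand":0.3}
    - {"tx":0,"ty":0,"tz":0.15,"ax":0,"ay":0,"az":0,"hand":0.3}
    - {"tx":0,"ty":0,"tz":0,"ax":0,"ay":0,"az":0,"hand":0.3}

```text
t: 2.85
tcp_pos: [0.5744, -0.3018, 0.1043]
ee_rot: [-0.679, -3.058, -0.007]
force: [-0.5, 0.3, -1.6]
gripper_width: 0.0551
finger_force: 0.0
```

```bash
python3 -c "
from p import *
plan([(.5775,-.3045,.11,65),(.5775,-.3045,.014,65)])"
```

```text
at 2.85 [ 0.5744 -0.3018  0.1043] theta 64.97 w 0.0551 tilt [-0.008  0.007 -1.   ]
(0.5775, -0.3045, 0.11, 65) az -0.0001 t [-0.02  -0.006 -0.028] min rows 0.2
(0.5775, -0.3045, 0.014, 65) az 0.0 t [0.   0.   0.48] min rows 2.7
```

servo_tool:
  deltas:
    - {"tx":0,"ty":0,"tz":0.15,"ax":0,"ay":0,"az":0,"hand":0.3}
    - {"tx":0,"ty":0,"tz":0.15,"ax":0,"ay":0,"az":0,"hand":0.3}
    - {"tx":0,"ty":0,"tz":0.1,"ax":0,"ay":0,"az":0,"hand":0.3}
    - {"tx":0,"ty":0,"tz":0.07,"ax":0,"ay":0,"az":0,"hand":0.3}
    - {"tx":0,"ty":0,"tz":0,"ax":0,"ay":0,"az":0,"hand":0.3}
    - {"tx":0,"ty":0,"tz":0,"ax":0,"ay":0,"az":0,"hand":-1}
    - {"tx":0,"ty":0,"tz":0,"ax":0,"ay":0,"az":0,"hand":-1}
    - {"tx":0,"ty":0,"tz":0,"ax":0,"ay":0,"az":0,"hand":-1}
    - {"tx":0,"ty":0,"tz":0,"ax":0,"ay":0,"az":0,"hand":-1}
    - {"tx":0,"ty":0,"tz":0,"ax":0,"ay":0,"az":0,"hand":-1}

```text
t: 3.68
tcp_pos: [0.5788, -0.3046, 0.0205]
ee_rot: [0.678, 3.064, -0.002]
force: [-0.2, 0.2, 7.3]
gripper_width: 0.0292
finger_force: 30.9
```

```bash
python3 -c "
from p import *
plan([(.5775,-.3045,.12,65),(.618,.036,.12,88),(.618,.036,.034,88)])"
```

```text
at 3.68 [ 0.5788 -0.3046  0.0205] theta 65.03 w 0.0292 tilt [ 0.003 -0.002 -1.   ]
(0.5775, -0.3045, 0.12, 65) az 0.0002 t [ 0.006 -0.002 -0.498] min rows 2.8
(0.618, 0.036, 0.12, 88) az -0.1278 t [-0.143  1.709 -0.   ] min rows 9.8
(0.618, 0.036, 0.034, 88) az 0.0 t [0.   0.   0.43] min rows 2.5
```

servo_tool:
  deltas:
    - {"tx":0,"ty":0,"tz":-0.12,"ax":0,"ay":0,"az":0,"hand":-1}
    - {"tx":0,"ty":0,"tz":-0.1,"ax":0,"ay":0,"az":-0.032,"hand":-1}
    - {"tx":0,"ty":0,"tz":-0.1,"ax":0,"ay":0,"az":-0.032,"hand":-1}
    - {"tx":0,"ty":0,"tz":-0.1,"ax":0,"ay":0,"az":-0.032,"hand":-1}
    - {"tx":0,"ty":0,"tz":-0.1,"ax":0,"ay":0,"az":-0.032,"hand":-1}
    - {"tx":-0.01,"ty":0.11,"tz":0,"ax":0,"ay":0,"az":0,"hand":-1}
    - {"tx":-0.015,"ty":0.18,"tz":0,"ax":0,"ay":0,"az":0,"hand":-1}
    - {"tx":-0.015,"ty":0.18,"tz":0,"ax":0,"ay":0,"az":0,"hand":-1}
    - {"tx":-0.015,"ty":0.18,"tz":0,"ax":0,"ay":0,"az":0,"hand":-1}
    - {"tx":-0.015,"ty":0.18,"tz":0,"ax":0,"ay":0,"az":0,"hand":-1}

```text
t: 4.52
tcp_pos: [0.5973, -0.1368, 0.123]
ee_rot: [0.054, 3.14, -0.001]
force: [0.0, -0.1, -0.1]
gripper_width: 0.0298
finger_force: 30.0
```

servo_tool:
  deltas:
    - {"tx":-0.015,"ty":0.18,"tz":0,"ax":0,"ay":0,"az":0,"hand":-1}
    - {"tx":-0.015,"ty":0.18,"tz":0,"ax":0,"ay":0,"az":0,"hand":-1}
    - {"tx":-0.015,"ty":0.18,"tz":0,"ax":0,"ay":0,"az":0,"hand":-1}
    - {"tx":-0.015,"ty":0.18,"tz":0,"ax":0,"ay":0,"az":0,"hand":-1}
    - {"tx":-0.01,"ty":0.16,"tz":0,"ax":0,"ay":0,"az":0,"hand":-1}
    - {"tx":0,"ty":0,"tz":0,"ax":0,"ay":0,"az":0,"hand":-1}
    - {"tx":0,"ty":0,"tz":0,"ax":0,"ay":0,"az":0,"hand":-1}

```text
t: 5.1
tcp_pos: [0.6173, 0.039, 0.1228]
ee_rot: [0.048, 3.14, -0.0]
force: [-0.4, -0.4, -0.5]
gripper_width: 0.0295
finger_force: 30.0
```

```bash
python3 -c "
from p import *
plan([(.618,.036,.041,88)])
c=vision.camera('side');cv2.imwrite('pics/s2.png',cv2.resize(c['img'][120:340,220:440],None,fx=2.7,fy=2.7))"
```

```text
at 5.1 [0.6173 0.039  0.1228] theta 88.24 w 0.0295 tilt [ 0.001 -0.    -1.   ]
(0.618, 0.036, 0.041, 88) az 0.0013 t [-0.004 -0.015  0.409] min rows 2.3
```

View pics/s2.png

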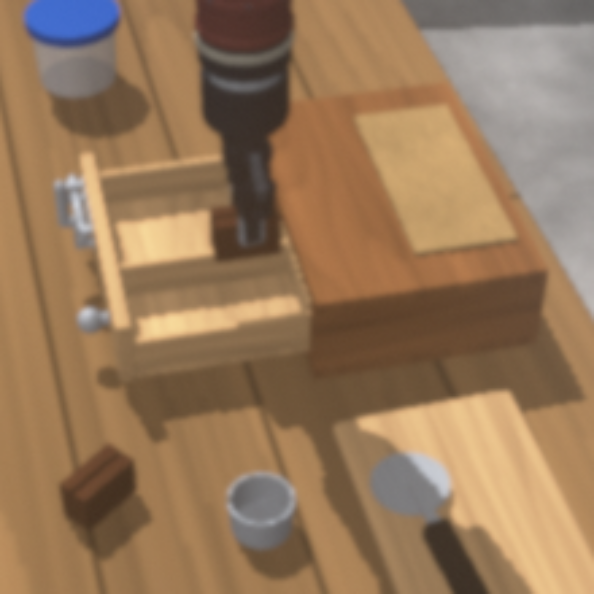

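The gripper holds the holder upright above the narrow compartment (crop ~(245,225), about 0.1 m above the floor). I'll lower and release it.

servo_tool:
  deltas:
    - {"tx":0,"ty":-0.005,"tz":0.1,"ax":0,"ay":0,"az":0,"hand":-1}
    - {"tx":0,"ty":0,"tz":0.1,"ax":0,"ay":0,"az":0,"hand":-1}
    - {"tx":0,"ty":0,"tz":0.1,"ax":0,"ay":0,"az":0,"hand":-1}
    - {"tx":0,"ty":0,"tz":0.07,"ax":0,"ay":0,"az":0,"hand":-1}
    - {"tx":0,"ty":0,"tz":0.04,"ax":0,"ay":0,"az":0,"hand":-1}
    - {"tx":0,"ty":0,"tz":0,"ax":0,"ay":0,"az":0,"hand":-1}
    - {"tx":0,"ty":0,"tz":0,"ax":0,"ay":0,"az":0,"hand":0.2}
    - {"tx":0,"ty":0,"tz":0,"ax":0,"ay":0,"az":0,"hand":0.2}
    - {"tx":0,"ty":0,"tz":0,"ax":0,"ay":0,"az":0,"hand":0.2}

```text
t: 5.9
tcp_pos: [0.6174, 0.036, 0.0406]
ee_rot: [0.054, 3.14, -0.0]
force: [0.2, 0.7, -0.5]
gripper_width: 0.0513
finger_force: 0.0
```

```bash
python3 -c "
from p import *
plan([(.618,.038,.15,88),(.444,-.1415,.15,123),(.444,-.1415,.018,123),(.444,-.1415,.13,123),(.543,.0405,.13,88)])"
```

```text
at 5.9 [0.6174 0.036  0.0406] theta 88.05 w 0.0513 tilt [ 0.001 -0.    -1.   ]
(0.618, 0.038, 0.15, 88) az 0.0003 t [-0.003  0.01  -0.547] min rows 3.1
(0.444, -0.1415, 0.15, 123) az -0.1944 t [ 1.218 -0.279 -0.   ] min rows 7.1
(0.444, -0.1415, 0.018, 123) az 0.0 t [-0.    0.    0.66] min rows 3.8
(0.444, -0.1415, 0.13, 123) az 0.0 t [-0.    0.   -0.56] min rows 3.2
(0.543, 0.0405, 0.13, 88) az 0.1944 t [-0.463  0.927 -0.   ] min rows 5.9
```

servo_tool:
  deltas:
    - {"tx":0,"ty":0,"tz":-0.12,"ax":0,"ay":0,"az":0,"hand":0.2}
    - {"tx":0,"ty":0,"tz":-0.15,"ax":0,"ay":0,"az":0,"hand":0.3}
    - {"tx":0,"ty":0,"tz":-0.15,"ax":0,"ay":0,"az":0,"hand":0.3}
    - {"tx":0,"ty":0,"tz":-0.13,"ax":0,"ay":0,"az":-0.0324,"hand":0.3}
    - {"tx":0,"ty":0,"tz":0,"ax":0,"ay":0,"az":-0.0324,"hand":0.3}
    - {"tx":0,"ty":0,"tz":0,"ax":0,"ay":0,"az":-0.0324,"hand":0.3}
    - {"tx":0,"ty":0,"tz":0,"ax":0,"ay":0,"az":-0.0324,"hand":0.3}
    - {"tx":0,"ty":0,"tz":0,"ax":0,"ay":0,"az":-0.0324,"hand":0.3}
    - {"tx":0,"ty":0,"tz":0,"ax":0,"ay":0,"az":-0.0324,"hand":0.3}

```text
t: 6.65
tcp_pos: [0.6171, 0.0362, 0.1504]
ee_rot: [-0.901, 3.009, -0.0]
force: [0.7, 0.7, 0.4]
gripper_width: 0.0554
finger_force: 0.0
```

servo_tool:
  deltas:
    - {"tx":0.12,"ty":-0.03,"tz":0,"ax":0,"ay":0,"az":0,"hand":0.3}
    - {"tx":0.18,"ty":-0.04,"tz":0,"ax":0,"ay":0,"az":0,"hand":0.3}
    - {"tx":0.18,"ty":-0.04,"tz":0,"ax":0,"ay":0,"az":0,"hand":0.3}
    - {"tx":0.18,"ty":-0.04,"tz":0,"ax":0,"ay":0,"az":0,"hand":0.3}
    - {"tx":0.18,"ty":-0.04,"tz":0,"ax":0,"ay":0,"az":0,"hand":0.3}
    - {"tx":0.18,"ty":-0.04,"tz":0,"ax":0,"ay":0,"az":0,"hand":0.3}
    - {"tx":0.198,"ty":-0.04,"tz":0,"ax":0,"ay":0,"az":0,"hand":0.3}
    - {"tx":0,"ty":0,"tz":0.15,"ax":0,"ay":0,"az":0,"hand":0.3}
    - {"tx":0,"ty":0,"tz":0,"ax":0,"ay":0,"az":0,"hand":0.3}
    - {"tx":0,"ty":0,"tz":0,"ax":0,"ay":0,"az":0,"hand":0.3}

```text
t: 7.48
tcp_pos: [0.4415, -0.1415, 0.1194]
ee_rot: [0.892, -3.011, -0.002]
force: [0.4, -0.5, 0.8]
gripper_width: 0.0553
finger_force: 0.0
```

```bash
python3 -c "
from p import *
plan([(.444,-.1415,.016,123)])"
```

```text
at 7.48 [ 0.4415 -0.1415  0.1194] theta 123.0 w 0.0553 tilt [-0.001  0.001 -1.   ]
(0.444, -0.1415, 0.016, 123) az 0.0 t [-0.01  -0.007  0.517] min rows 3.0
```

servo_tool:
  deltas:
    - {"tx":-0.01,"ty":-0.007,"tz":0.13,"ax":0,"ay":0,"az":0,"hand":0.3}
    - {"tx":0,"ty":0,"tz":0.15,"ax":0,"ay":0,"az":0,"hand":0.3}
    - {"tx":0,"ty":0,"tz":0.13,"ax":0,"ay":0,"az":0,"hand":0.3}
    - {"tx":0,"ty":0,"tz":0.1,"ax":0,"ay":0,"az":0,"hand":0.3}
    - {"tx":0,"ty":0,"tz":0,"ax":0,"ay":0,"az":0,"hand":0.3}
    - {"tx":0,"ty":0,"tz":0,"ax":0,"ay":0,"az":0,"hand":-1}
    - {"tx":0,"ty":0,"tz":0,"ax":0,"ay":0,"az":0,"hand":-1}
    - {"tx":0,"ty":0,"tz":0,"ax":0,"ay":0,"az":0,"hand":-1}
    - {"tx":0,"ty":0,"tz":0,"ax":0,"ay":0,"az":0,"hand":-1}
    - {"tx":0,"ty":0,"tz":0,"ax":0,"ay":0,"az":0,"hand":-1}

```text
t: 8.32
tcp_pos: [0.4463, -0.1425, 0.0201]
ee_rot: [-0.894, 3.009, -0.003]
force: [1.3, 2.6, 8.6]
gripper_width: 0.0296
finger_force: 31.0
```

```bash
python3 -c "
from p import *
plan([(.444,-.1415,.14,123),(.543,.0405,.14,88)])"
```

```text
at 8.32 [ 0.4463 -0.1425  0.0201] theta 123.08 w 0.0296 tilt [ 0.003 -0.001 -1.   ]
(0.444, -0.1415, 0.14, 123) az 0.0004 t [ 0.007  0.01  -0.6  ] min rows 3.4
(0.543, 0.0405, 0.14, 88) az 0.1944 t [-0.463  0.927 -0.   ] min rows 5.9
```

servo_tool:
  deltas:
    - {"tx":0,"ty":0,"tz":-0.12,"ax":0,"ay":0,"az":0,"hand":-1}
    - {"tx":0,"ty":0,"tz":-0.12,"ax":0,"ay":0,"az":0.0324,"hand":-1}
    - {"tx":0,"ty":0,"tz":-0.12,"ax":0,"ay":0,"az":0.0324,"hand":-1}
    - {"tx":0,"ty":0,"tz":-0.12,"ax":0,"ay":0,"az":0.0324,"hand":-1}
    - {"tx":0,"ty":0,"tz":-0.12,"ax":0,"ay":0,"az":0.0324,"hand":-1}
    - {"tx":0,"ty":0,"tz":0,"ax":0,"ay":0,"az":0.0324,"hand":-1}
    - {"tx":0,"ty":0,"tz":0,"ax":0,"ay":0,"az":0.0324,"hand":-1}
    - {"tx":-0.05,"ty":0.1,"tz":0,"ax":0,"ay":0,"az":0,"hand":-1}
    - {"tx":-0.08,"ty":0.16,"tz":0,"ax":0,"ay":0,"az":0,"hand":-1}
    - {"tx":-0.08,"ty":0.16,"tz":0,"ax":0,"ay":0,"az":0,"hand":-1}

```text
t: 9.15
tcp_pos: [0.4903, -0.0592, 0.1392]
ee_rot: [0.057, 3.139, -0.001]
force: [0.6, 0.1, -1.1]
gripper_width: 0.0295
finger_force: 30.0
```

servo_tool:
  deltas:
    - {"tx":-0.08,"ty":0.16,"tz":0,"ax":0,"ay":0,"az":0,"hand":-1}
    - {"tx":-0.08,"ty":0.16,"tz":0,"ax":0,"ay":0,"az":0,"hand":-1}
    - {"tx":-0.09,"ty":0.18,"tz":0,"ax":0,"ay":0,"az":0,"hand":-1}
    - {"tx":0,"ty":0,"tz":0,"ax":0,"ay":0,"az":0,"hand":-1}
    - {"tx":0,"ty":0,"tz":0,"ax":0,"ay":0,"az":0,"hand":-1}

```text
t: 9.57
tcp_pos: [0.5434, 0.0406, 0.1384]
ee_rot: [0.048, 3.141, -0.0]
force: [-0.1, -0.7, -1.3]
gripper_width: 0.0293
finger_force: 30.1
```

```bash
python3 -c "
from p import *
plan([(.543,.0405,.040,88)])"
```

```text
at 9.57 [0.5434 0.0406 0.1384] theta 88.27 w 0.0293 tilt [ 0.001 -0.    -1.   ]
(0.543, 0.0405, 0.04, 88) az 0.0015 t [ 0.002 -0.001  0.492] min rows 2.8
```

servo_tool:
  deltas:
    - {"tx":0,"ty":0,"tz":0.12,"ax":0,"ay":0,"az":0,"hand":-1}
    - {"tx":0,"ty":0,"tz":0.14,"ax":0,"ay":0,"az":0,"hand":-1}
    - {"tx":0,"ty":0,"tz":0.12,"ax":0,"ay":0,"az":0,"hand":-1}
    - {"tx":0,"ty":0,"tz":0.07,"ax":0,"ay":0,"az":0,"hand":-1}
    - {"tx":0,"ty":0,"tz":0.04,"ax":0,"ay":0,"az":0,"hand":-1}
    - {"tx":0,"ty":0,"tz":0,"ax":0,"ay":0,"az":0,"hand":-1}
    - {"tx":0,"ty":0,"tz":0,"ax":0,"ay":0,"az":0,"hand":0.2}
    - {"tx":0,"ty":0,"tz":0,"ax":0,"ay":0,"az":0,"hand":0.2}
    - {"tx":0,"ty":0,"tz":0,"ax":0,"ay":0,"az":0,"hand":0.2}

```text
t: 10.32
tcp_pos: [0.5436, 0.0384, 0.041]
ee_rot: [0.054, 3.139, -0.0]
force: [0.5, 0.5, 0.6]
gripper_width: 0.0508
finger_force: 0.0
```

servo_tool:
  deltas:
    - {"tx":0,"ty":0,"tz":-0.12,"ax":0,"ay":0,"az":0,"hand":0.2}
    - {"tx":0,"ty":0,"tz":-0.15,"ax":0,"ay":0,"az":0,"hand":0.2}
    - {"tx":0,"ty":0,"tz":-0.15,"ax":0,"ay":0,"az":0,"hand":0.2}
    - {"tx":0,"ty":0,"tz":-0.12,"ax":0,"ay":0,"az":0,"hand":1}
    - {"tx":0,"ty":0,"tz":0,"ax":0,"ay":0,"az":0,"hand":1}

```text
t: 10.73
tcp_pos: [0.5457, 0.0383, 0.1544]
ee_rot: [0.053, 3.132, -0.002]
force: [1.2, 0.2, 0.9]
gripper_width: 0.0736
finger_force: 0.0
```

```bash
python3 -c "
from p import *
plan([(.572,-.1985,.15,88),(.572,-.1985,.006,88)])"
```

```text
at 10.73 [0.5457 0.0383 0.1544] theta 88.07 w 0.0736 tilt [ 0.009 -0.001 -1.   ]
(0.572, -0.1985, 0.15, 88) az 0.0004 t [-0.173 -1.179  0.022] min rows 6.8
(0.572, -0.1985, 0.006, 88) az 0.0 t [0.   0.   0.72] min rows 4.1
```

servo_tool:
  deltas:
    - {"tx":-0.02,"ty":-0.12,"tz":0,"ax":0,"ay":0,"az":0,"hand":1}
    - {"tx":-0.026,"ty":-0.18,"tz":0,"ax":0,"ay":0,"az":0,"hand":1}
    - {"tx":-0.026,"ty":-0.18,"tz":0,"ax":0,"ay":0,"az":0,"hand":1}
    - {"tx":-0.026,"ty":-0.18,"tz":0,"ax":0,"ay":0,"az":0,"hand":1}
    - {"tx":-0.026,"ty":-0.18,"tz":0,"ax":0,"ay":0,"az":0,"hand":1}
    - {"tx":-0.026,"ty":-0.18,"tz":0,"ax":0,"ay":0,"az":0,"hand":1}
    - {"tx":-0.026,"ty":-0.16,"tz":0,"ax":0,"ay":0,"az":0,"hand":1}
    - {"tx":0,"ty":0,"tz":0.1,"ax":0,"ay":0,"az":0,"hand":1}
    - {"tx":0,"ty":0,"tz":0,"ax":0,"ay":0,"az":0,"hand":1}
    - {"tx":0,"ty":0,"tz":0,"ax":0,"ay":0,"az":0,"hand":1}

```text
t: 11.57
tcp_pos: [0.5691, -0.1977, 0.1269]
ee_rot: [-0.054, -3.139, -0.002]
force: [-0.4, -0.7, 0.1]
gripper_width: 0.0853
finger_force: 0.0
```

```bash
python3 -c "
from p import *
plan([(.572,-.1985,.006,88)])"
```

```text
at 11.57 [ 0.5691 -0.1977  0.1269] theta 88.04 w 0.0853 tilt [-0.002  0.002 -1.   ]
(0.572, -0.1985, 0.006, 88) az 0.0002 t [-0.015 -0.003  0.604] min rows 3.5
```

servo_tool:
  deltas:
    - {"tx":-0.01,"ty":0,"tz":0.14,"ax":0,"ay":0,"az":0,"hand":1}
    - {"tx":0,"ty":0,"tz":0.16,"ax":0,"ay":0,"az":0,"hand":1}
    - {"tx":0,"ty":0,"tz":0.15,"ax":0,"ay":0,"az":0,"hand":1}
    - {"tx":0,"ty":0,"tz":0.1,"ax":0,"ay":0,"az":0,"hand":1}
    - {"tx":0,"ty":0,"tz":0.05,"ax":0,"ay":0,"az":0,"hand":1}
    - {"tx":0,"ty":0,"tz":0,"ax":0,"ay":0,"az":0,"hand":1}
    - {"tx":0,"ty":0,"tz":0,"ax":0,"ay":0,"az":0,"hand":-1}
    - {"tx":0,"ty":0,"tz":0,"ax":0,"ay":0,"az":0,"hand":-1}
    - {"tx":0,"ty":0,"tz":0,"ax":0,"ay":0,"az":0,"hand":-1}
    - {"tx":0,"ty":0,"tz":0,"ax":0,"ay":0,"az":0,"hand":-1}

```text
t: 12.4
tcp_pos: [0.5734, -0.1988, 0.0104]
ee_rot: [0.053, 3.138, -0.002]
force: [-2.4, 2.1, 5.9]
gripper_width: 0.0545
finger_force: 31.2
```

```bash
python3 -c "
from p import *
plan([(.572,-.1985,.14,88),(.607,.1635,.14,88)])"
```

```text
at 12.4 [ 0.5734 -0.1988  0.0104] theta 88.08 w 0.0545 tilt [ 0.003 -0.001 -1.   ]
(0.572, -0.1985, 0.14, 88) az 0.0005 t [ 0.007  0.001 -0.648] min rows 3.7
(0.607, 0.1635, 0.14, 88) az 0.0 t [-0.112  1.815 -0.   ] min rows 10.4
```

servo_tool:
  deltas:
    - {"tx":0,"ty":0,"tz":-0.11,"ax":0,"ay":0,"az":0,"hand":-1}
    - {"tx":0,"ty":0,"tz":-0.18,"ax":0,"ay":0,"az":0,"hand":-1}
    - {"tx":0,"ty":0,"tz":-0.18,"ax":0,"ay":0,"az":0,"hand":-1}
    - {"tx":0,"ty":0,"tz":-0.15,"ax":0,"ay":0,"az":0,"hand":-1}
    - {"tx":-0.01,"ty":0.115,"tz":0,"ax":0,"ay":0,"az":0,"hand":-1}
    - {"tx":-0.01,"ty":0.17,"tz":0,"ax":0,"ay":0,"az":0,"hand":-1}
    - {"tx":-0.01,"ty":0.17,"tz":0,"ax":0,"ay":0,"az":0,"hand":-1}
    - {"tx":-0.01,"ty":0.17,"tz":0,"ax":0,"ay":0,"az":0,"hand":-1}
    - {"tx":-0.01,"ty":0.17,"tz":0,"ax":0,"ay":0,"az":0,"hand":-1}
    - {"tx":-0.01,"ty":0.17,"tz":0,"ax":0,"ay":0,"az":0,"hand":-1}

```text
t: 13.23
tcp_pos: [0.591, -0.0043, 0.1335]
ee_rot: [0.053, 3.139, -0.001]
force: [0.8, -0.5, -1.2]
gripper_width: 0.0544
finger_force: 32.1
```

servo_tool:
  deltas:
    - {"tx":-0.01,"ty":0.17,"tz":0,"ax":0,"ay":0,"az":0,"hand":-1}
    - {"tx":-0.01,"ty":0.17,"tz":0,"ax":0,"ay":0,"az":0,"hand":-1}
    - {"tx":-0.01,"ty":0.17,"tz":0,"ax":0,"ay":0,"az":0,"hand":-1}
    - {"tx":-0.01,"ty":0.17,"tz":0,"ax":0,"ay":0,"az":0,"hand":-1}
    - {"tx":-0.01,"ty":0.17,"tz":0,"ax":0,"ay":0,"az":0,"hand":-1}
    - {"tx":0,"ty":0,"tz":0,"ax":0,"ay":0,"az":0,"hand":-1}
    - {"tx":0,"ty":0,"tz":0,"ax":0,"ay":0,"az":0,"hand":-1}

```text
t: 13.82
tcp_pos: [0.6066, 0.1656, 0.1331]
ee_rot: [0.048, 3.14, 0.0]
force: [0.0, 0.1, -1.7]
gripper_width: 0.0541
finger_force: 32.2
```

```bash
python3 -c "
from p import *
plan([(.607,.1635,.030,88)])"
```

```text
at 13.82 [0.6066 0.1656 0.1331] theta 88.24 w 0.0541 tilt [ 0.002  0.    -1.   ]
(0.607, 0.1635, 0.03, 88) az 0.0013 t [-0.003 -0.01   0.515] min rows 2.9
```

servo_tool:
  deltas:
    - {"tx":0,"ty":-0.01,"tz":0.12,"ax":0,"ay":0,"az":0,"hand":-1}
    - {"tx":0,"ty":0,"tz":0.14,"ax":0,"ay":0,"az":0,"hand":-1}
    - {"tx":0,"ty":0,"tz":0.13,"ax":0,"ay":0,"az":0,"hand":-1}
    - {"tx":0,"ty":0,"tz":0.08,"ax":0,"ay":0,"az":0,"hand":-1}
    - {"tx":0,"ty":0,"tz":0.04,"ax":0,"ay":0,"az":0,"hand":-1}
    - {"tx":0,"ty":0,"tz":0,"ax":0,"ay":0,"az":0,"hand":-1}
    - {"tx":0,"ty":0,"tz":0,"ax":0,"ay":0,"az":0,"hand":0.8}
    - {"tx":0,"ty":0,"tz":0,"ax":0,"ay":0,"az":0,"hand":0.8}
    - {"tx":0,"ty":0,"tz":0,"ax":0,"ay":0,"az":0,"hand":0.8}

```text
t: 14.57
tcp_pos: [0.607, 0.1614, 0.031]
ee_rot: [0.054, 3.139, 0.0]
force: [-0.2, -0.4, 0.2]
gripper_width: 0.077
finger_force: 0.0
```

servo_tool:
  deltas:
    - {"tx":0,"ty":0,"tz":-0.1,"ax":0,"ay":0,"az":0,"hand":0.8}
    - {"tx":0,"ty":0,"tz":-0.16,"ax":0,"ay":0,"az":0,"hand":0.8}
    - {"tx":0,"ty":0,"tz":-0.18,"ax":0,"ay":0,"az":0,"hand":0.8}
    - {"tx":0,"ty":0,"tz":-0.14,"ax":0,"ay":0,"az":0,"hand":1}
    - {"tx":0,"ty":0,"tz":0,"ax":0,"ay":0,"az":0,"hand":1}
    - {"tx":0,"ty":0,"tz":0,"ax":0,"ay":0,"az":0,"hand":1}

```text
t: 15.07
tcp_pos: [0.6079, 0.1618, 0.1488]
ee_rot: [0.053, 3.136, 0.001]
force: [-0.5, 0.6, -0.9]
gripper_width: 0.0857
finger_force: 0.0
```

```bash
python3 -c "
from p import *
plan([(.441,-.314,.15,88),(.441,-.314,.006,88)])"
```

```text
at 15.07 [0.6079 0.1618 0.1488] theta 88.06 w 0.0857 tilt [ 0.005  0.    -1.   ]
(0.441, -0.314, 0.15, 88) az 0.0003 t [ 0.751 -2.407 -0.006] min rows 14.4
(0.441, -0.314, 0.006, 88) az 0.0 t [0.   0.   0.72] min rows 4.1
```

servo_tool:
  deltas:
    - {"tx":0.03,"ty":-0.1,"tz":0,"ax":0,"ay":0,"az":0,"hand":1}
    - {"tx":0.055,"ty":-0.177,"tz":0,"ax":0,"ay":0,"az":0,"hand":1}
    - {"tx":0.055,"ty":-0.177,"tz":0,"ax":0,"ay":0,"az":0,"hand":1}
    - {"tx":0.055,"ty":-0.177,"tz":0,"ax":0,"ay":0,"az":0,"hand":1}
    - {"tx":0.055,"ty":-0.177,"tz":0,"ax":0,"ay":0,"az":0,"hand":1}
    - {"tx":0.055,"ty":-0.177,"tz":0,"ax":0,"ay":0,"az":0,"hand":1}
    - {"tx":0.055,"ty":-0.177,"tz":0,"ax":0,"ay":0,"az":0,"hand":1}
    - {"tx":0.055,"ty":-0.177,"tz":0,"ax":0,"ay":0,"az":0,"hand":1}
    - {"tx":0.055,"ty":-0.177,"tz":0,"ax":0,"ay":0,"az":0,"hand":1}
    - {"tx":0.055,"ty":-0.177,"tz":0,"ax":0,"ay":0,"az":0,"hand":1}

```text
t: 15.9
tcp_pos: [0.4884, -0.1743, 0.1446]
ee_rot: [-0.053, -3.14, -0.001]
force: [0.6, 1.1, -0.7]
gripper_width: 0.0858
finger_force: 0.0
```

servo_tool:
  deltas:
    - {"tx":0.055,"ty":-0.177,"tz":0,"ax":0,"ay":0,"az":0,"hand":1}
    - {"tx":0.055,"ty":-0.177,"tz":0,"ax":0,"ay":0,"az":0,"hand":1}
    - {"tx":0.055,"ty":-0.177,"tz":0,"ax":0,"ay":0,"az":0,"hand":1}
    - {"tx":0.055,"ty":-0.177,"tz":0,"ax":0,"ay":0,"az":0,"hand":1}
    - {"tx":0,"ty":0,"tz":0.1,"ax":0,"ay":0,"az":0,"hand":1}
    - {"tx":0,"ty":0,"tz":0,"ax":0,"ay":0,"az":0,"hand":1}
    - {"tx":0,"ty":0,"tz":0,"ax":0,"ay":0,"az":0,"hand":1}

```text
t: 16.48
tcp_pos: [0.44, -0.312, 0.124]
ee_rot: [-0.054, -3.139, -0.005]
force: [0.1, 0.1, 1.3]
gripper_width: 0.0854
finger_force: 0.0
```

```bash
python3 -c "
from p import *
plan([(.441,-.314,.006,88)])"
```

```text
at 16.48 [ 0.44  -0.312  0.124] theta 88.03 w 0.0854 tilt [-0.002  0.003 -1.   ]
(0.441, -0.314, 0.006, 88) az 0.0001 t [-0.006 -0.01   0.59 ] min rows 3.4
```

servo_tool:
  deltas:
    - {"tx":-0.003,"ty":-0.005,"tz":0.14,"ax":0,"ay":0,"az":0,"hand":1}
    - {"tx":0,"ty":0,"tz":0.16,"ax":0,"ay":0,"az":0,"hand":1}
    - {"tx":0,"ty":0,"tz":0.14,"ax":0,"ay":0,"az":0,"hand":1}
    - {"tx":0,"ty":0,"tz":0.1,"ax":0,"ay":0,"az":0,"hand":1}
    - {"tx":0,"ty":0,"tz":0.05,"ax":0,"ay":0,"az":0,"hand":1}
    - {"tx":0,"ty":0,"tz":0,"ax":0,"ay":0,"az":0,"hand":1}
    - {"tx":0,"ty":0,"tz":0,"ax":0,"ay":0,"az":0,"hand":-1}
    - {"tx":0,"ty":0,"tz":0,"ax":0,"ay":0,"az":0,"hand":-1}
    - {"tx":0,"ty":0,"tz":0,"ax":0,"ay":0,"az":0,"hand":-1}
    - {"tx":0,"ty":0,"tz":0,"ax":0,"ay":0,"az":0,"hand":-1}

```text
t: 17.32
tcp_pos: [0.4427, -0.3149, 0.0102]
ee_rot: [0.053, 3.139, -0.003]
force: [-1.5, 2.2, 8.5]
gripper_width: 0.056
finger_force: 30.6
```

```bash
python3 -c "
from p import *
plan([(.441,-.314,.16,88),(.5435,.1645,.16,88)])"
```

```text
at 17.32 [ 0.4427 -0.3149  0.0102] theta 88.08 w 0.056 tilt [ 0.002 -0.002 -1.   ]
(0.441, -0.314, 0.16, 88) az 0.0005 t [ 0.009  0.004 -0.749] min rows 4.3
(0.5435, 0.1645, 0.16, 88) az 0.0 t [-0.429  2.409 -0.   ] min rows 14.0
```

servo_tool:
  deltas:
    - {"tx":0,"ty":0,"tz":-0.13,"ax":0,"ay":0,"az":0,"hand":-1}
    - {"tx":0,"ty":0,"tz":-0.18,"ax":0,"ay":0,"az":0,"hand":-1}
    - {"tx":0,"ty":0,"tz":-0.18,"ax":0,"ay":0,"az":0,"hand":-1}
    - {"tx":0,"ty":0,"tz":-0.18,"ax":0,"ay":0,"az":0,"hand":-1}
    - {"tx":0,"ty":0,"tz":-0.1,"ax":0,"ay":0,"az":0,"hand":-1}
    - {"tx":-0.02,"ty":0.1,"tz":0,"ax":0,"ay":0,"az":0,"hand":-1}
    - {"tx":-0.032,"ty":0.178,"tz":0,"ax":0,"ay":0,"az":0,"hand":-1}
    - {"tx":-0.032,"ty":0.178,"tz":0,"ax":0,"ay":0,"az":0,"hand":-1}
    - {"tx":-0.032,"ty":0.178,"tz":0,"ax":0,"ay":0,"az":0,"hand":-1}
    - {"tx":-0.032,"ty":0.178,"tz":0,"ax":0,"ay":0,"az":0,"hand":-1}

```text
t: 18.15
tcp_pos: [0.4772, -0.1516, 0.1634]
ee_rot: [0.054, 3.139, -0.002]
force: [1.4, -0.3, -1.0]
gripper_width: 0.056
finger_force: 32.1
```

servo_tool:
  deltas:
    - {"tx":-0.032,"ty":0.178,"tz":0,"ax":0,"ay":0,"az":0,"hand":-1}
    - {"tx":-0.032,"ty":0.178,"tz":0,"ax":0,"ay":0,"az":0,"hand":-1}
    - {"tx":-0.032,"ty":0.178,"tz":0,"ax":0,"ay":0,"az":0,"hand":-1}
    - {"tx":-0.032,"ty":0.178,"tz":0,"ax":0,"ay":0,"az":0,"hand":-1}
    - {"tx":-0.032,"ty":0.178,"tz":0,"ax":0,"ay":0,"az":0,"hand":-1}
    - {"tx":-0.032,"ty":0.178,"tz":0,"ax":0,"ay":0,"az":0,"hand":-1}
    - {"tx":-0.032,"ty":0.178,"tz":0,"ax":0,"ay":0,"az":0,"hand":-1}
    - {"tx":-0.032,"ty":0.178,"tz":0,"ax":0,"ay":0,"az":0,"hand":-1}
    - {"tx":-0.025,"ty":0.16,"tz":0,"ax":0,"ay":0,"az":0,"hand":-1}
    - {"tx":0,"ty":0,"tz":0,"ax":0,"ay":0,"az":0,"hand":-1}

```text
t: 18.98
tcp_pos: [0.5442, 0.1669, 0.1632]
ee_rot: [0.046, 3.139, 0.003]
force: [0.1, 0.7, -1.1]
gripper_width: 0.0558
finger_force: 32.2
```

```bash
python3 -c "
from p import *
plan([(.5425,.1645,.031,88)])
c=vision.camera('side');cv2.imwrite('pics/s3.png',cv2.resize(c['img'][100:300,220:420],None,fx=2.9,fy=2.9))"
```

```text
at 18.98 [0.5442 0.1669 0.1632] theta 88.32 w 0.0558 tilt [ 0.002  0.002 -1.   ]
(0.5425, 0.1645, 0.031, 88) az 0.0018 t [ 0.008 -0.012  0.661] min rows 3.8
```

View pics/s3.png

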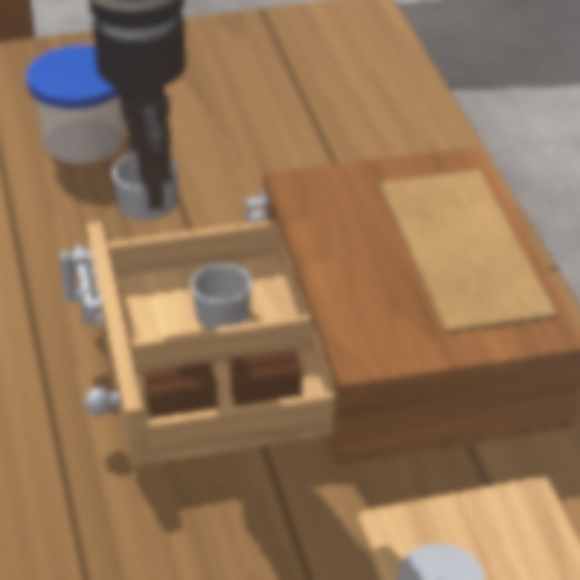

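Side view: both holders stand in the narrow compartment, cup1 stands in the wide one (crop ~(222,295)), and cup2 is held above the drawer's front part. I'll lower it and release.

servo_tool:
  deltas:
    - {"tx":0.008,"ty":-0.012,"tz":0.12,"ax":0,"ay":0,"az":0,"hand":-1}
    - {"tx":0,"ty":0,"tz":0.16,"ax":0,"ay":0,"az":0,"hand":-1}
    - {"tx":0,"ty":0,"tz":0.16,"ax":0,"ay":0,"az":0,"hand":-1}
    - {"tx":0,"ty":0,"tz":0.12,"ax":0,"ay":0,"az":0,"hand":-1}
    - {"tx":0,"ty":0,"tz":0.06,"ax":0,"ay":0,"az":0,"hand":-1}
    - {"tx":0,"ty":0,"tz":0.04,"ax":0,"ay":0,"az":0,"hand":-1}
    - {"tx":0,"ty":0,"tz":0,"ax":0,"ay":0,"az":0,"hand":-1}
    - {"tx":0,"ty":0,"tz":0,"ax":0,"ay":0,"az":0,"hand":0.8}
    - {"tx":0,"ty":0,"tz":0,"ax":0,"ay":0,"az":0,"hand":0.8}
    - {"tx":0,"ty":0,"tz":0,"ax":0,"ay":0,"az":0,"hand":0.8}

```text
t: 19.87
tcp_pos: [0.5431, 0.1596, 0.0316]
ee_rot: [0.053, 3.139, 0.0]
force: [-0.3, -0.6, -0.2]
gripper_width: 0.0767
finger_force: 0.0
```

servo_tool:
  deltas:
    - {"tx":0,"ty":0,"tz":-0.1,"ax":0,"ay":0,"az":0,"hand":0.8}
    - {"tx":0,"ty":0,"tz":-0.16,"ax":0,"ay":0,"az":0,"hand":0.8}
    - {"tx":0,"ty":0,"tz":-0.18,"ax":0,"ay":0,"az":0,"hand":0.8}
    - {"tx":0,"ty":0,"tz":-0.18,"ax":0,"ay":0,"az":0,"hand":-1}
    - {"tx":0,"ty":0,"tz":-0.1,"ax":0,"ay":0,"az":0,"hand":-1}
    - {"tx":0,"ty":0,"tz":0,"ax":0,"ay":0,"az":0,"hand":-1}

```text
t: 20.37
tcp_pos: [0.5448, 0.1598, 0.1808]
ee_rot: [0.053, 3.132, 0.001]
force: [0.2, 0.7, 0.5]
gripper_width: 0.0414
finger_force: 0.0
```

```bash
python3 -c "
from p import *
plan([(.42,.09,.17,88),(.42,.09,.06,88)])
c=vision.camera('side');cv2.imwrite('pics/s4.png',cv2.resize(c['img'][100:300,220:420],None,fx=2.9,fy=2.9))"
```

```text
at 20.37 [0.5448 0.1598 0.1808] theta 88.08 w 0.0414 tilt [ 0.01   0.001 -1.   ]
(0.42, 0.09, 0.17, 88) az 0.0004 t [ 0.612 -0.37   0.054] min rows 4.1
(0.42, 0.09, 0.06, 88) az 0.0 t [0.   0.   0.55] min rows 3.1
```

View pics/s4.png

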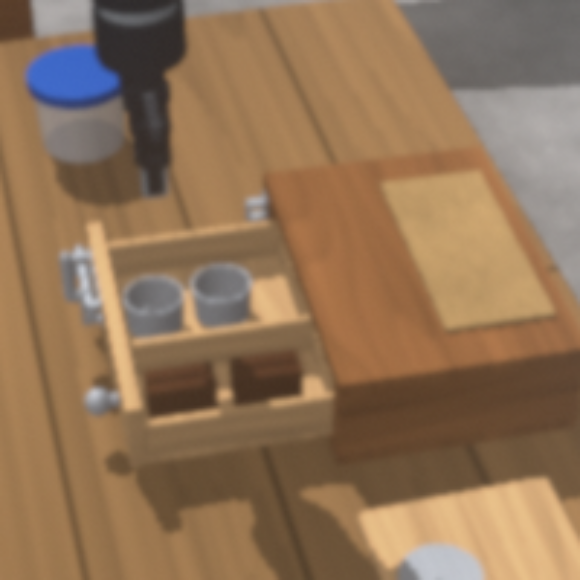

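All four items stand in their compartments (cups at crop (154,305) and (222,295), holders below at (180,385) and (265,375)). Next I move the closed fingers in front of the panel.

servo_tool:
  deltas:
    - {"tx":0.08,"ty":-0.06,"tz":0.02,"ax":0,"ay":0,"az":0,"hand":-1}
    - {"tx":0.14,"ty":-0.1,"tz":0.02,"ax":0,"ay":0,"az":0,"hand":-1}
    - {"tx":0.14,"ty":-0.1,"tz":0,"ax":0,"ay":0,"az":0,"hand":-1}
    - {"tx":0.14,"ty":-0.09,"tz":0,"ax":0,"ay":0,"az":0,"hand":-1}
    - {"tx":0,"ty":0,"tz":0.12,"ax":0,"ay":0,"az":0,"hand":-1}
    - {"tx":0,"ty":0,"tz":0.16,"ax":0,"ay":0,"az":0,"hand":-1}
    - {"tx":0,"ty":0,"tz":0.16,"ax":0,"ay":0,"az":0,"hand":-1}
    - {"tx":0,"ty":0,"tz":0.1,"ax":0,"ay":0,"az":0,"hand":-1}
    - {"tx":0,"ty":0,"tz":0,"ax":0,"ay":0,"az":0,"hand":-1}
    - {"tx":0,"ty":0,"tz":0,"ax":0,"ay":0,"az":0,"hand":-1}

```text
t: 21.25
tcp_pos: [0.4384, 0.0931, 0.0569]
ee_rot: [-0.053, -3.139, -0.0]
force: [1.0, -0.5, 0.3]
gripper_width: -0.0004
finger_force: 0.0
```

```bash
python3 -c "
from p import *
plan([(.478,.0935,.06,88),(.648,.0875,.06,88)])"
```

```text
at 21.25 [0.4384 0.0931 0.0569] theta 88.07 w -0.0004 tilt [-0.003  0.    -1.   ]
(0.478, 0.0935, 0.06, 88) az 0.0004 t [-0.198  0.009 -0.016] min rows 1.1
(0.648, 0.0875, 0.06, 88) az 0.0 t [-0.851 -0.    -0.   ] min rows 4.9
```

Advance to contact, then push at about 0.15 m/s.

servo_tool:
  deltas:
    - {"tx":-0.05,"ty":0,"tz":0,"ax":0,"ay":0,"az":0,"hand":-1}
    - {"tx":-0.05,"ty":0,"tz":0,"ax":0,"ay":0,"az":0,"hand":-1}
    - {"tx":-0.03,"ty":0,"tz":0,"ax":0,"ay":0,"az":0,"hand":-1}
    - {"tx":-0.02,"ty":0,"tz":0,"ax":0,"ay":0,"az":0,"hand":-1}
    - {"tx":-0.02,"ty":0,"tz":0,"ax":0,"ay":0,"az":0,"hand":-1}
    - {"tx":-0.02,"ty":0,"tz":0,"ax":0,"ay":0,"az":0,"hand":-1}
    - {"tx":-0.02,"ty":0,"tz":0,"ax":0,"ay":0,"az":0,"hand":-1}
    - {"tx":-0.03,"ty":0,"tz":0,"ax":0,"ay":0,"az":0,"hand":-1}
    - {"tx":-0.04,"ty":0,"tz":0,"ax":0,"ay":0,"az":0,"hand":-1}
    - {"tx":-0.05,"ty":0,"tz":0,"ax":0,"ay":0,"az":0,"hand":-1}

```text
t: 22.08
tcp_pos: [0.5054, 0.091, 0.0577]
ee_rot: [-0.053, -3.14, -0.001]
force: [-3.5, 1.5, 3.0]
gripper_width: -0.0002
finger_force: 2.0
```

servo_tool:
  deltas:
    - {"tx":-0.06,"ty":0,"tz":0,"ax":0,"ay":0,"az":0,"hand":-1}
    - {"tx":-0.06,"ty":0,"tz":0,"ax":0,"ay":0,"az":0,"hand":-1}
    - {"tx":-0.06,"ty":0,"tz":0,"ax":0,"ay":0,"az":0,"hand":-1}
    - {"tx":-0.06,"ty":0,"tz":0,"ax":0,"ay":0,"az":0,"hand":-1}
    - {"tx":-0.06,"ty":0,"tz":0,"ax":0,"ay":0,"az":0,"hand":-1}
    - {"tx":-0.06,"ty":0,"tz":0,"ax":0,"ay":0,"az":0,"hand":-1}
    - {"tx":-0.06,"ty":0,"tz":0,"ax":0,"ay":0,"az":0,"hand":-1}
    - {"tx":-0.06,"ty":0,"tz":0,"ax":0,"ay":0,"az":0,"hand":-1}
    - {"tx":-0.06,"ty":0,"tz":0,"ax":0,"ay":0,"az":0,"hand":-1}
    - {"tx":-0.05,"ty":0,"tz":0,"ax":0,"ay":0,"az":0,"hand":-1}

```text
t: 22.92
tcp_pos: [0.6239, 0.0871, 0.0574]
ee_rot: [-0.053, -3.14, -0.001]
force: [-3.8, 1.5, 3.4]
gripper_width: -0.0003
finger_force: 2.0
```

```bash
python3 -c "
from p import *
plan([(.648,.0875,.06,88)]);print(readout.read_state()['force'])"
```

```text
at 22.92 [0.6239 0.0871 0.0574] theta 88.08 w -0.0003 tilt [-0.001  0.001 -1.   ]
(0.648, 0.0875, 0.06, 88) az 0.0005 t [-0.12   0.006 -0.013] min rows 0.7
[-3.82349548  1.52439448  3.44974521]
```

servo_tool:
  deltas:
    - {"tx":-0.03,"ty":0,"tz":0,"ax":0,"ay":0,"az":0,"hand":-1}
    - {"tx":-0.02,"ty":0,"tz":0,"ax":0,"ay":0,"az":0,"hand":-1}
    - {"tx":-0.02,"ty":0,"tz":0,"ax":0,"ay":0,"az":0,"hand":-1}
    - {"tx":-0.01,"ty":0,"tz":0,"ax":0,"ay":0,"az":0,"hand":-1}
    - {"tx":0,"ty":0,"tz":0,"ax":0,"ay":0,"az":0,"hand":-1}

```text
t: 23.33
tcp_pos: [0.6397, 0.0862, 0.0576]
ee_rot: [0.053, 3.141, -0.0]
force: [-1.0, -0.8, -0.2]
gripper_width: 0.0003
finger_force: 0.2
```

servo_tool:
  deltas:
    - {"tx":-0.01,"ty":0,"tz":0,"ax":0,"ay":0,"az":0,"hand":-1}
    - {"tx":-0.01,"ty":0,"tz":0,"ax":0,"ay":0,"az":0,"hand":-1}
    - {"tx":-0.01,"ty":0,"tz":0,"ax":0,"ay":0,"az":0,"hand":-1}
    - {"tx":0,"ty":0,"tz":0,"ax":0,"ay":0,"az":0,"hand":-1}

```text
t: 23.67
tcp_pos: [0.6457, 0.0859, 0.0577]
ee_rot: [0.053, 3.141, -0.0]
force: [-1.7, 0.3, -1.2]
gripper_width: 0.0
finger_force: 0.7
```

servo_tool:
  deltas:
    - {"tx":-0.005,"ty":0,"tz":0,"ax":0,"ay":0,"az":0,"hand":-1}
    - {"tx":-0.005,"ty":0,"tz":0,"ax":0,"ay":0,"az":0,"hand":-1}
    - {"tx":0,"ty":0,"tz":0,"ax":0,"ay":0,"az":0,"hand":-1}

```text
t: 23.92
tcp_pos: [0.6476, 0.0859, 0.0577]
ee_rot: [0.053, 3.141, -0.0]
force: [-2.6, 0.0, -1.0]
gripper_width: 0.0001
finger_force: 1.0
```

servo_tool:
  deltas:
    - {"tx":-0.008,"ty":0,"tz":0,"ax":0,"ay":0,"az":0,"hand":-1}
    - {"tx":-0.008,"ty":0,"tz":0,"ax":0,"ay":0,"az":0,"hand":-1}
    - {"tx":0,"ty":0,"tz":0,"ax":0,"ay":0,"az":0,"hand":-1}

```text
t: 24.17
tcp_pos: [0.651, 0.0858, 0.0578]
ee_rot: [0.053, 3.141, 0.0]
force: [-1.8, -0.5, -0.9]
gripper_width: -0.0
finger_force: 0.8
```

servo_tool:
  deltas:
    - {"tx":-0.008,"ty":0,"tz":0,"ax":0,"ay":0,"az":0,"hand":-1}
    - {"tx":-0.008,"ty":0,"tz":0,"ax":0,"ay":0,"az":0,"hand":-1}
    - {"tx":0,"ty":0,"tz":0,"ax":0,"ay":0,"az":0,"hand":-1}

```text
t: 24.42
tcp_pos: [0.6527, 0.0857, 0.0578]
ee_rot: [-0.053, -3.138, 0.0]
force: [-11.2, -1.1, 4.1]
gripper_width: 0.0001
finger_force: 5.4
```

servo_tool:
  deltas:
    - {"tx":-0.008,"ty":0,"tz":0,"ax":0,"ay":0,"az":0,"hand":-1}
    - {"tx":0,"ty":0,"tz":0,"ax":0,"ay":0,"az":0,"hand":-1}
    - {"tx":0,"ty":0,"tz":0,"ax":0,"ay":0,"az":0,"hand":-1}

```text
t: 24.67
tcp_pos: [0.6526, 0.0857, 0.0578]
ee_rot: [-0.053, -3.135, 0.001]
force: [-20.0, -2.0, 9.6]
gripper_width: -0.0001
finger_force: 10.0
```

servo_tool:
  deltas:
    - {"tx":0.05,"ty":0,"tz":0,"ax":0,"ay":0,"az":0,"hand":-1}
    - {"tx":0.12,"ty":0,"tz":0,"ax":0,"ay":0,"az":0,"hand":-1}
    - {"tx":0.15,"ty":0,"tz":0,"ax":0,"ay":0,"az":0,"hand":-1}
    - {"tx":0.15,"ty":0,"tz":0,"ax":0,"ay":0,"az":0,"hand":-1}
    - {"tx":0.15,"ty":0,"tz":-0.1,"ax":0,"ay":0,"az":0,"hand":-1}
    - {"tx":0.1,"ty":0,"tz":-0.1,"ax":0,"ay":0,"az":0,"hand":-1}
    - {"tx":0,"ty":0,"tz":0,"ax":0,"ay":0,"az":0,"hand":-1}
    - {"tx":0,"ty":0,"tz":0,"ax":0,"ay":0,"az":0,"hand":-1}

```text
t: 25.33
tcp_pos: [0.5131, 0.0906, 0.0999]
ee_rot: [0.053, 3.136, 0.0]
force: [1.3, 0.2, -0.2]
gripper_width: 0.0001
finger_force: 0.0
```

```bash
python3 -c "
from p import *
plan([])
c=vision.camera('side');a=cv2.resize(c['img'][120:280,230:390],None,fx=2.5,fy=2.5,interpolation=2)
c=vision.camera('top');b=cv2.resize(c['img'][195:255,215:295],None,fx=5,fy=5,interpolation=2)
o=np.zeros((400,800,3),np.uint8);o[:,:400]=a;o[:300,400:]=b;cv2.imwrite('pics/s5.png',o)"
```

```text
at 25.33 [0.5131 0.0906 0.0999] theta 88.07 w 0.0001 tilt [ 0.005 -0.    -1.   ]
```

View pics/s5.png

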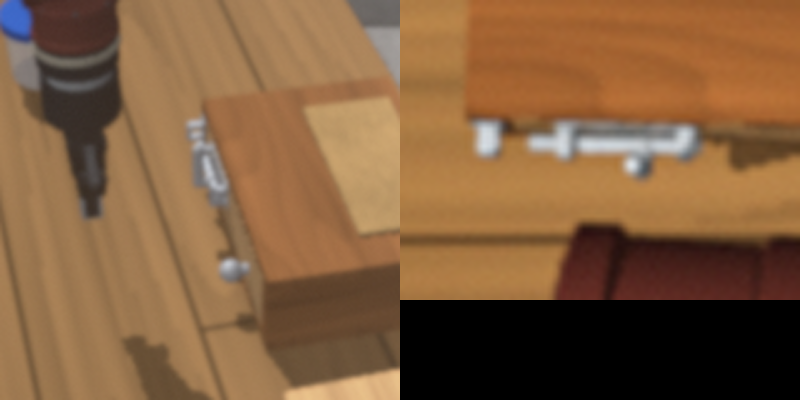

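The drawer is shut (20 N at the stop, 0.6526). The bolt pin shows at right crop (637,166), i.e. pixel (262.4,228.2), and it's still withdrawn.

```bash
python3 -c "
from p import *
c=vision.camera('top');print(ray(c,[(262.3,227.8)],.110))
plan([(.56,.11,.13,88),(.638,.11,.13,88),(.638,.11,.082,88)])"
```

```text
[[0.63934015 0.15990338 0.11      ]]
at 25.48 [0.5122 0.0904 0.0973] theta 88.06 w -0.0 tilt [ 0.  0. -1.]
(0.56, 0.11, 0.13, 88) az 0.0003 t [-0.235  0.106 -0.163] min rows 1.7
(0.638, 0.11, 0.13, 88) az 0.0 t [-0.39   0.014 -0.   ] min rows 2.2
(0.638, 0.11, 0.082, 88) az 0.0 t [0.   0.   0.24] min rows 1.4
```

servo_tool:
  deltas:
    - {"tx":-0.08,"ty":0.05,"tz":-0.1,"ax":0,"ay":0,"az":0,"hand":-1}
    - {"tx":-0.15,"ty":0.05,"tz":-0.06,"ax":0,"ay":0,"az":0,"hand":-1}
    - {"tx":-0.15,"ty":0.02,"tz":0,"ax":0,"ay":0,"az":0,"hand":-1}
    - {"tx":-0.15,"ty":0,"tz":0,"ax":0,"ay":0,"az":0,"hand":-1}
    - {"tx":-0.095,"ty":0,"tz":0,"ax":0,"ay":0,"az":0,"hand":-1}
    - {"tx":0,"ty":0,"tz":0,"ax":0,"ay":0,"az":0,"hand":-1}
    - {"tx":0,"ty":0,"tz":0.12,"ax":0,"ay":0,"az":0,"hand":-1}
    - {"tx":0,"ty":0,"tz":0.11,"ax":0,"ay":0,"az":0,"hand":-1}
    - {"tx":0,"ty":0,"tz":0,"ax":0,"ay":0,"az":0,"hand":-1}
    - {"tx":0,"ty":0,"tz":0,"ax":0,"ay":0,"az":0,"hand":-1}

```text
t: 26.32
tcp_pos: [0.6358, 0.1103, 0.0818]
ee_rot: [-0.053, -3.137, -0.0]
force: [0.4, 1.1, 0.0]
gripper_width: 0.0
finger_force: 0.0
```

servo_tool:
  deltas:
    - {"tx":0,"ty":0.05,"tz":0,"ax":0,"ay":0,"az":0,"hand":-1}
    - {"tx":0,"ty":0.03,"tz":0,"ax":0,"ay":0,"az":0,"hand":-1}
    - {"tx":0,"ty":0.03,"tz":0,"ax":0,"ay":0,"az":0,"hand":-1}
    - {"tx":0,"ty":0.03,"tz":0,"ax":0,"ay":0,"az":0,"hand":-1}
    - {"tx":0,"ty":0.03,"tz":0,"ax":0,"ay":0,"az":0,"hand":-1}
    - {"tx":0,"ty":0.03,"tz":0,"ax":0,"ay":0,"az":0,"hand":-1}
    - {"tx":0,"ty":0.02,"tz":0,"ax":0,"ay":0,"az":0,"hand":-1}
    - {"tx":0,"ty":0,"tz":0,"ax":0,"ay":0,"az":0,"hand":-1}

```text
t: 26.98
tcp_pos: [0.6388, 0.1552, 0.084]
ee_rot: [0.052, 3.141, 0.0]
force: [-0.3, 0.5, -0.1]
gripper_width: -0.0
finger_force: 0.0
```

servo_tool:
  deltas:
    - {"tx":0,"ty":0.02,"tz":0,"ax":0,"ay":0,"az":0,"hand":-1}
    - {"tx":0,"ty":0.02,"tz":0,"ax":0,"ay":0,"az":0,"hand":-1}
    - {"tx":0,"ty":0.02,"tz":0,"ax":0,"ay":0,"az":0,"hand":-1}

```text
t: 27.23
tcp_pos: [0.6391, 0.1664, 0.0838]
ee_rot: [-0.054, -3.141, 0.0]
force: [0.5, -1.4, 1.0]
gripper_width: 0.0002
finger_force: 0.8
```

servo_tool:
  deltas:
    - {"tx":0,"ty":0.01,"tz":0,"ax":0,"ay":0,"az":0,"hand":-1}
    - {"tx":0,"ty":0.01,"tz":0,"ax":0,"ay":0,"az":0,"hand":-1}
    - {"tx":0,"ty":0,"tz":0,"ax":0,"ay":0,"az":0,"hand":-1}

```text
t: 27.48
tcp_pos: [0.6393, 0.1707, 0.0838]
ee_rot: [-0.053, -3.141, -0.0]
force: [-0.3, -0.5, 0.0]
gripper_width: -0.0001
finger_force: 0.1
```

servo_tool:
  deltas:
    - {"tx":0,"ty":0.01,"tz":0,"ax":0,"ay":0,"az":0,"hand":-1}
    - {"tx":0,"ty":0.01,"tz":0,"ax":0,"ay":0,"az":0,"hand":-1}
    - {"tx":0,"ty":0,"tz":0,"ax":0,"ay":0,"az":0,"hand":-1}

```text
t: 27.73
tcp_pos: [0.6393, 0.1716, 0.0838]
ee_rot: [-0.056, -3.14, 0.008]
force: [-3.4, -14.5, 1.9]
gripper_width: 0.0004
finger_force: 6.9
```

servo_tool:
  deltas:
    - {"tx":0,"ty":0.01,"tz":0,"ax":0,"ay":0,"az":0,"hand":-1}
    - {"tx":0,"ty":0.01,"tz":0,"ax":0,"ay":0,"az":0,"hand":-1}
    - {"tx":0,"ty":0,"tz":0,"ax":0,"ay":0,"az":0,"hand":-1}

```text
t: 27.98
tcp_pos: [0.6393, 0.1722, 0.0838]
ee_rot: [-0.06, -3.14, 0.017]
force: [-5.5, -30.1, 5.6]
gripper_width: -0.0003
finger_force: 14.9
```

The bolt is at its hard stop. Backing off and lifting away.

servo_tool:
  deltas:
    - {"tx":0,"ty":-0.06,"tz":0,"ax":0,"ay":0,"az":0,"hand":-1}
    - {"tx":0,"ty":-0.1,"tz":0,"ax":0,"ay":0,"az":0,"hand":-1}
    - {"tx":0.1,"ty":0,"tz":0,"ax":0,"ay":0,"az":0,"hand":-1}
    - {"tx":0.15,"ty":0,"tz":-0.1,"ax":0,"ay":0,"az":0,"hand":-1}
    - {"tx":0.15,"ty":0,"tz":-0.12,"ax":0,"ay":0,"az":0,"hand":-1}
    - {"tx":0.15,"ty":0,"tz":-0.12,"ax":0,"ay":0,"az":0,"hand":-1}
    - {"tx":0.1,"ty":0,"tz":-0.12,"ax":0,"ay":0,"az":0,"hand":-1}
    - {"tx":0,"ty":0,"tz":0,"ax":0,"ay":0,"az":0,"hand":-1}
    - {"tx":0,"ty":0,"tz":0,"ax":0,"ay":0,"az":0,"hand":-1}

```text
t: 28.73
tcp_pos: [0.509, 0.1511, 0.1778]
ee_rot: [0.052, 3.137, 0.001]
force: [0.3, 0.6, -1.8]
gripper_width: 0.0003
finger_force: 0.0
```

```bash
python3 -c "
from p import *
plan([])
c=vision.camera('side');a=cv2.resize(c['img'][120:280,230:390],None,fx=2.5,fy=2.5,interpolation=2)
c=vision.camera('top');b=cv2.resize(c['img'][195:255,215:295],None,fx=5,fy=5,interpolation=2)
o=np.zeros((400,800,3),np.uint8);o[:,:400]=a;o[:300,400:]=b;cv2.imwrite('pics/s6.png',o)"
```

```text
at 28.73 [0.509  0.1511 0.1778] theta 88.09 w 0.0003 tilt [ 0.004  0.001 -1.   ]
```

View pics/s6.png

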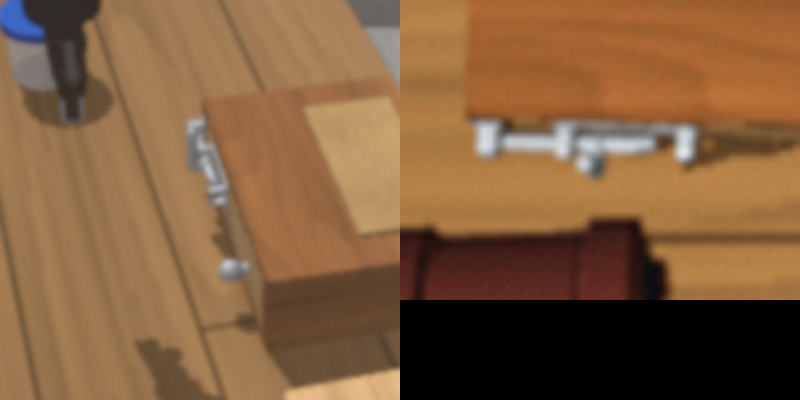

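The bolt rod now reaches into the keeper at crop (490,140), the pin has moved to (592,163), the drawer is shut and the arm is clear.

```bash
python3 -c "
from station import robot; print(robot.sign_off())"
```

```text
the job is handed in; nothing more can be done
None
```

I've handed the job in: cups and holders were standing in their compartments before I pushed the drawer shut to its stop, then slid the bolt home to its stop in the keeper; the sign-off gave no verdict.

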